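# Free a wedged sample can from the mixer clamp and stand it on the balance

## Robot

A 7-joint arm with a two-finger parallel gripper is mounted at the origin on the work surface. World frame = base frame: x ahead of the robot, y to its left, z up, the work surface at z = 0. Lengths are in m, angles in rad, forces in N, time in s.
With the tool pointing down it reaches from about 0.4 to 0.875 m from the base axis. Payload 19.3 kg.
Tool frame: the origin (TCP) lies midway between the tips of the shut fingers; the grasp point (between the pads) lies 19 mm behind it; z points along the fingers, y is the line along which they close (so a half turn about z gives the same grasp; the last joint's range is limited). The gripper opens to 85 mm and grips with 20 to 120 N. Pads are 22 mm wide; open, the fingers measure 114 mm over their backs; the gripper's body (76 mm by 85 mm) begins 54 mm behind the grasp point. The pads swing forward as they close: fully open they stand 13 mm farther back than shut.
Start: joints at [1.2, 0.521, -0.036, 1.599, 0.021, 1.021, -0.113], TCP at [0.185, -0.597, 0.231] pointing down, gripper open.
Joint ranges: [-2.91, 2.91], [-0.3, 2.13], [-1.5, 1.42], [0.17, 2.43], [-1.26, 4.41], [0.16, 1.93], [-2.52, 2.52]. Speed limits (rad/s): [1.89, 1.89, 2.39, 2.39, 3.01, 3.01, 3.01].

## Interface

Orientations are given as [roll, pitch, yaw] about the fixed x, y, z axes, in that order (R = Rz(yaw) Ry(pitch) Rx(roll)).
In Python, from workcell import bot gives the robot as it stands.
- The arm moves only by the tool move_arm, never from a script. Its argument "moves" is a list that holds one entry, the list of rows, each a list of 7 numbers: the opening, from 0 (shut) to 1 (fully open), then the shift along the tool's x, y, z in units of 1000 mm (1.0 is 1000 mm), then the turn, a rotation vector about the tool's x, y, z in units of 2 pi rad (1.0 is 2 pi rad). A call has 1 to 5 rows; each row is the pose to reach, as a shift and turn from the pose commanded when the call began, along the tool's axes at that moment, turning the shorter way round; what a row does not reach only later rows make up. A row lasts 1/10 s, in which the tool goes at most 50 mm and 8.59 degrees, less where a joint would pass 70% of its speed; a pose out of reach is approached as far as the arm can. A call with a number of a shift or a turn outside -1 to 1 is refused whole. A call with a gripper value outside its range is refused whole. The fingers move at their own pace and stop on an object; "force" is the grip in N (left out, the last holds). Time passes only in rows, so rows that repeat a pose let the fingers close. It gives the time, the measured TCP pose, the force, the opening and the grip force at its end, in the units of the state.
- bot.observe(): the state, without advancing time (a new reading comes with each control period).
- bot.grab_frame(name): name is "side" or "top"; returns the picture (480x640x3 uint8, red, green, blue); there is no depth.
- bot.camera_params(name): a dict with "vertical_fov" (degrees; the focal length in pixels is half the picture's height over the tangent of half this angle, whatever the lens; pixels are square), "cx", "cy" (the principal point, pixels), "D" ([k1, k2, p1, p2, k3] as OpenCV has them; the pictures are not rectified), "R" (3x3) and "t" (3): a world point X has camera coordinates R X + t. Camera axes: x right, y down, z forward; pixel columns grow to the right and rows downward; lengths in m; the calibration is good to about 2 mm. A picture is of the moment at which its call begins. camera_params takes no time and is no camera call.
- bot.job_done(): hands the job in; it is judged then, once.
The state is a dict: "clock": time; "qpos": joint angles; "qd": joint speeds; "joint_efforts": joint torques, N m; "position": TCP position; "tool_rot": TCP orientation; "force": force on the tool from outside, world axes, zero at the start; "moment": the same for the moment, N m; "grip_width": finger opening in m; "finger_force": force on a finger pad.
Only numpy, scipy, OpenCV 4.12 (cv2) and the standard library are available. Lean on these libraries where they do the work, as an engineer would, in place of code of your own. Each camera call takes 0.05 s, during which the arm holds its last target. There are 200 camera calls.

## Task

The square sample can is wedged in the clamp between its two sliding steel shoes. Rock it by its cap to one side and then to the other, until both shoes have been pushed back and let go of its rib, then pull it straight up out of the clamp. Set it down gently and upright in the middle of the balance's round pan and let go, leaving the two cups and the spare can where they stand.

Things in the scene. Friction and masses are not known exactly. Their poses are not given: they have to be found in the camera images.
- can_center (a point): centre of the wedged can, half-way up (75 mm above its underside). White plastic can, 0.3 to 0.5 kg, 150 mm high: square body 48 (x) by 50 (y) mm, 110 mm high, and a round cap on top. A rib round it, 34 to 44 mm above the underside, sticks out 6 mm on its two y sides (62 mm over both). z is up along the can; x and y match the clamp's at the start
- can_cap (a point): the can's round screw cap, the place to grip: 46 mm in diameter, from 116 to 150 mm above the can's underside; this point lies on its axis, 133 mm above the underside
- clamp_seat (a point): the clamp's seat under the middle of the can's underside, 30 mm above the table; bolted down. z up; y runs from shoe to shoe: the can rocks towards +y and -y, on a boss 20 mm wide in y. Two upright plates (inner faces 52 mm apart, 65 mm high over the seat) guard the can's x sides. Posts under the shoes are 48 mm high over the seat, foot plate 130 (x) by 210 (y) mm
- shoe_left (a joint): flat steel shoe on the clamp's +y side: m pushed back, 0 at the can's body, 0.010 at its stop. It is 12 mm thick, 51 to 63 mm above the seat, 7 mm over the can's rib, and overhangs it by 5.5 mm, so a straight pull catches after 7 mm. Leaning the can against it pushes it back (12 N, no spring, it stays): 0.165 rad about the seat gives 7 to 10 mm. Clear of the rib from 0.0055
- shoe_right (a joint): the same for the like shoe on the clamp's -y side
- pan (a point): centre of the top of the balance's round steel pan, 130 mm in diameter, level, 64 mm above the table. The balance is a grey box 230 (x) by 185 (y) mm, top 52 mm above the table, fixed; the pan's centre lies 25 mm from the box's middle on its +x side
- spare_center (a point): centre, half-way up, of a spare can of the same make that stands free on the table: leave it alone
- cup_a: grey plastic cup, 70 mm across, 85 mm high, open upward, loose; origin at its underside: leave it alone
- cup_b: another such cup: leave it alone
There are look-alikes about, which are no part of the job. What is shaped like the part that bears can_center but orange or purple is not meant.

How it is judged:
By the outcome, as a careful person would: the job done as asked, in the order asked, and still so for the second after the job is handed in, with the robot touching nothing.
It also fails if it takes over 48 s, if anything falls off the work surface, if the arm or the gripper's body presses on something with over 40 N, if the wrist force passes 120 N, or if a joint passes its speed limit or range.

## Working session

There is one attempt and no reset: what is moved stays moved. The work goes in short steps, Python scripts to look and compute and a tool call to move; the robot and the scene stay as the last step left them, time stands still between calls to the robot, and variables do not carry over. Pictures are saved under pics/ and viewed, at most 10 in all, crops included, and the job is handed in when it is done.

Besides the shell and the picture viewer there is one more tool, called as name(argument=value, ...) on one line, values as JSON. move_arm: Moves the arm, as the interface text tells. Shifts and turns lie within -1 to 1; 1 stands for 1000 mm of shift or 2 pi rad of turn. Its arguments: {"type":"object","properties":{"moves":{"type":"array"},"force":{"type":"number"}},"required":["moves"]}

```bash
mkdir -p pics; ls; python3 - <<'E'
from workcell import bot
import cv2,numpy as np
for n in("side","top"):
    im=bot.grab_frame(n); cv2.imwrite(f"pics/{n}0.png",im[...,::-1])
    p=bot.camera_params(n); print(n,p); print("campos",-np.array(p["R"]).T@np.array(p["t"]))
print(bot.observe())
E
```

```text
pics
side {'vertical_fov': 54.460937645033304, 'cx': 324.4165351867634, 'cy': 245.2572957542107, 'D': array([-0.06785597,  0.        ,  0.        ,  0.        ,  0.        ]), 'R': array([[-0.97519446, -0.22131948, -0.00366734],
       [-0.11793975,  0.53355267, -0.83750329],
       [ 0.18731251, -0.81629605, -0.54641997]]), 't': array([0.51754892, 0.18070407, 0.73477027])}
campos [0.38839137 0.61791859 0.55473143]
top {'vertical_fov': 53.10669645551395, 'cx': 306.7899657480598, 'cy': 233.3557694733868, 'D': array([-0.11410777,  0.        ,  0.        ,  0.        ,  0.        ]), 'R': array([[ 0.03663568, -0.99931156,  0.00585015],
       [-0.97243248, -0.03699808, -0.23023079],
       [ 0.23028873,  0.00274579, -0.97311847]]), 't': array([-0.06083784,  0.58491377,  1.02197117])}
campos [ 0.33566954 -0.04196138  1.12952009]
{'clock': 0.1, 'qpos': array([ 1.1997918 ,  0.52196664, -0.03632158,  1.59993541,  0.02120361,
        1.02109784, -0.11279763]), 'qd': array([-3.63122795e-04, -2.55368573e-03, -1.88420940e-03, -1.58093110e-03,
       -4.19932734e-05, -1.24349108e-03,  9.26770165e-04]), 'joint_efforts': array([ 3.02646251e-03, -9.28496718e+01,  1.98368356e+00, -3.70533872e+01,
        1.80785009e-02,  5.29583966e-03, -5.55402312e-05]), 'position': array([ 0.18505661, -0.59666504,  0.23078131]), 'tool_rot': array([-3.14057339e+00,  7.70221770e-05,  3.00792483e-01]), 'force': array([0.45928942, 0.07662152, 0.14432817]), 'moment': array([-0.00279885,  0.00297938, -0.02444142]), 'finger_force': 0.0, 'grip_width': 0.08543006120708799}
```

View pics/side0.png

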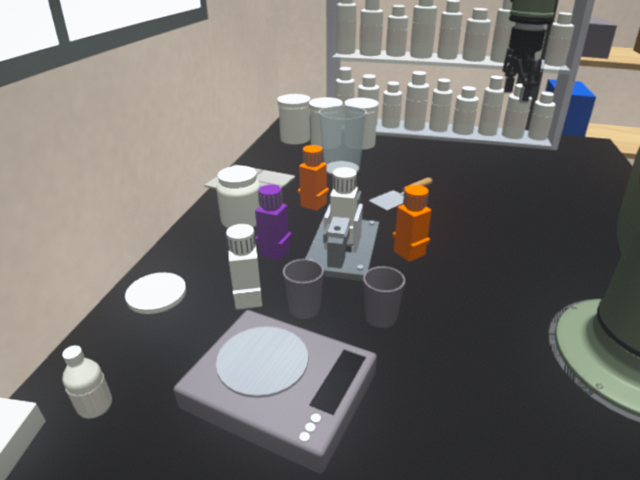

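View pics/top0.png

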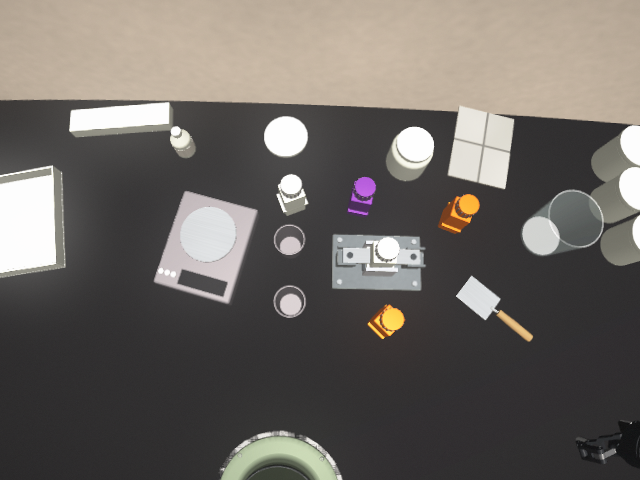

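The clamp with the white can stands at top (387,250) and side (344,180).

Could be taken for it:
- **Spare white can:** top (291,190), side (241,240), standing free.
- **Orange cans:** top (388,320) and (461,210).
- **Purple can:** top (364,192).
- **White jar and bottle:** top (410,150) and (182,140).

I choose the white one between the shoes. The pan is at top (208,234), side (262,360).

```bash
cat > h.py <<'E'
import cv2,numpy as np
from workcell import bot
def P(n):
    p=bot.camera_params(n); f=240/np.tan(np.radians(p["vertical_fov"])/2)
    return np.array([[f,0,p["cx"]],[0,f,p["cy"]],[0,0,1]]),np.array(p["D"]),np.array(p["R"]),np.array(p["t"])
def rays(n,uv):
    K,D,R,t=P(n); q=cv2.undistortPoints(np.float64(uv).reshape(-1,1,2),K,D)[:,0]
    return -R.T@t,np.c_[q,np.ones(len(q))]@R
def plane(n,uv,z):
    c,d=rays(n,uv); return c+d*((z-c[2])/d[:,2])[:,None]
def tri(u1,u2):
    c1,d1=rays("top",u1);c2,d2=rays("side",u2);d1,d2=d1[0],d2[0]
    s=np.linalg.lstsq(np.c_[d1,-d2],c2-c1,rcond=None)[0]
    a,b=c1+s[0]*d1,c2+s[1]*d2; return (a+b)/2,np.linalg.norm(a-b)*1e3
def proj(n,X):
    K,D,R,t=P(n); return cv2.projectPoints(np.float64(X).reshape(-1,1,3),cv2.Rodrigues(R)[0],t,K,D)[0][:,0]
E
python3 - <<'E'
from h import *
T=cv2.imread("pics/top0.png");S=cv2.imread("pics/side0.png")
a=cv2.resize(T[200:310,320:440],None,fx=4,fy=4,interpolation=cv2.INTER_CUBIC)
b=cv2.resize(S[150:260,300:390],None,fx=4,fy=4,interpolation=cv2.INTER_CUBIC)[:440]
cv2.imwrite("pics/crop1.png",np.hstack([a[:, :440],b]))
# pan: ellipse by mask
for n,im,seed in(("top",T,(208,234)),("side",S,(262,360))):
    m=np.zeros((482,642),np.uint8); cv2.floodFill(im.copy(),m,seed,0,(9,9,9),(9,9,9),4|cv2.FLOODFILL_MASK_ONLY|cv2.FLOODFILL_FIXED_RANGE|(255<<8))
    m=cv2.morphologyEx(m[1:-1,1:-1],cv2.MORPH_CLOSE,np.ones((5,5)))
    c=max(cv2.findContours(m,0,1)[0],key=cv2.contourArea); h=cv2.convexHull(c); e=cv2.fitEllipse(h)
    w=plane(n,h[:,0],.064); cc,r=cv2.minEnclosingCircle(np.float32(w[:,:2])); print(n,e,cc,r)
    # white things
    mk=((im.min(2)>165)*255).astype(np.uint8)
    k,_,st,ce=cv2.connectedComponentsWithStats(mk)
    for i in range(1,k):
        if 30<st[i,4]<1500 : print("  w",st[i],ce[i].round(1))
E
```

```text
top ((207.6782989501953, 233.6989288330078), (53.190330505371094, 56.04100799560547), 49.9232063293457) (0.5790659785270691, 0.18762482702732086) 0.06437446922063828
  w [355  27  18  15  75] [362.1  34.2]
  w [325  39   9   6  31] [329.5  41.1]
  w [226  57  38  27 197] [247.7  71.8]
  w [294  56  11  13  55] [299.   61.8]
  w [212  60  20  18 174] [220.9  68.4]
  w [393  63  15   6  45] [398.8  65.3]
  w [274  66  17  13  74] [282.3  72.1]
  w [195  72  10  10  31] [200.3  75.9]
  w [253  77  21  13  96] [264.6  82.9]
  w [310  77  14   9  47] [316.7  80.9]
  w [294  82  12   7  38] [299.2  84.4]
  w [112  85  33  15 114] [130.   92.8]
  w [132  84  11   8  32] [135.6  86.7]
  w [144  87  19  13 108] [152.   93.7]
  w [103  90  22   9  64] [113.9  94.3]
  w [484 113  30  38 850] [498.8 131.8]
  w [ 264  116   44   41 1396] [285.4 136. ]
  w [620 125  20  41 616] [631.1 143.2]
  w [170 126  22  22 306] [179.  137.4]
  w [ 392  127   42   42 1331] [413.3 147.1]
  w [479 147  31  42 985] [494.  167.4]
  w [619 167  21  43 710] [630.5 186.4]
  w [278 174  28  29 468] [290.8 186.9]
  w 
[... 1881 characters left out ...]
96.1]
  w [456  94  24   8 102] [467.5  98.2]
  w [344  97  36  12 316] [361.4 102.4]
  w [535 100  20   7  75] [545.2 103.7]
  w [ 376  118  175   28 1092] [459.5 133.6]
  w [327 161  31  17 409] [342.4 168.9]
  w [ 204  165   90   31 1417] [245.7 179.2]
  w [331 187  27  12 143] [343.9 193.8]
  w [370 191  33  19 363] [388.4 199.7]
  w [325 205   6  13  44] [327.7 211.7]
  w [354 204   8  17  73] [357.6 212.5]
  w [328 217  21  17 238] [338.5 224.5]
  w [226 223  28  16 339] [239.6 230.8]
  w [229 247  28  14 194] [242.8 255.7]
  w [233 287  28   7 104] [246.  290.2]
  w [ 62 346  19  13 189] [ 71.3 351.9]
  w [ 63 358  36  30 718] [ 80.8 373.7]
  w [   0  397   36   56 1061] [ 11.9 417.6]
```

View pics/crop1.png

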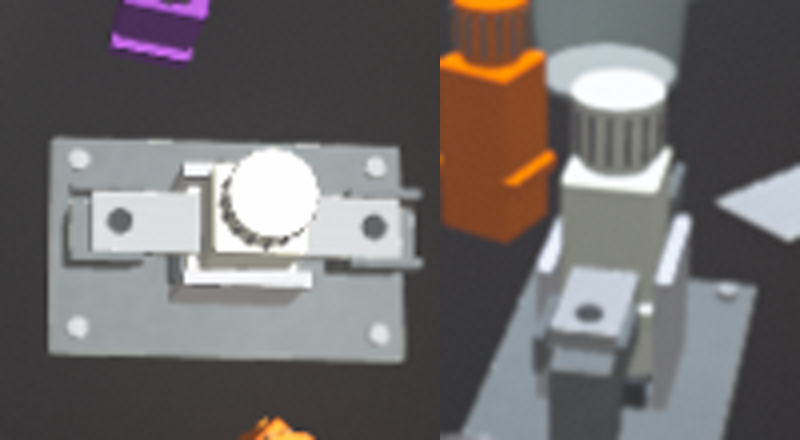

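The crop confirms the choice: a white can between two steel shoes. The cap's top centre is near (387.5,249) in top and (344.5,172) in side. The foot plate corners are at crop (50,138), (400,147), (405,360) and (50,353).

```bash
python3 - <<'E'
from h import *
T=cv2.imread("pics/top0.png");S=cv2.imread("pics/side0.png")
def cap(im,x0,y0,x1,y1,th):
    m=(im[y0:y1,x0:x1].min(2)>th).astype(np.uint8)
    k,l,st,ce=cv2.connectedComponentsWithStats(m); i=1+st[1:,4].argmax()
    h=cv2.convexHull(cv2.findContours((l==i).astype(np.uint8),0,1)[0][0]); e=cv2.fitEllipse(h)
    return np.array(e[0])+[x0,y0],np.round(e[1],1),st[i,4]
for name,a,b in(("can",(370,230,405,268),(325,162,362,182)),("spare",(274,168,308,212),(222,220,258,242))):
  for th in(200,225,245):
    t=cap(T,*a,th);s=cap(S,*b,th); print(name,th,t,s,*tri(t[0],s[0]))
print("pan",tri((207.68,233.70),(261.67,360.08)))
c=np.array([(50,138),(400,147),(405,360),(50,353)])/4+[320,200]
w=plane("top",c,.008)[:,:2]; print(w.round(4),w.mean(0))
for i,j in((0,1),(3,2),(0,3),(1,2)): d=w[j]-w[i]; print(np.linalg.norm(d).round(4),np.degrees(np.arctan2(d[1],d[0])).round(2))
# orange/purple cap tops, cups on planes
for n,u,z in(("or",(393,317),.15),("or2",(469,205),.15),("pur",(365,187),.15),("cupA",(289.5,239),.085),("cupB",(290,300),.085)): print(n,plane("top",u,z)[0].round(3))
E
```

```text
can 200 (array([386.42175102, 251.4260006 ]), array([28.7, 40.2]), np.int32(607)) (array([343.98966408, 171.56454849]), array([10.8, 23.9]), np.int32(207)) [ 0.53279442 -0.20107543  0.18158596] 8.172331385398198
can 225 (array([385.94493961, 248.12192154]), array([22.7, 34.9]), np.int32(433)) (array([344.16281891, 171.79912472]), array([ 9.7, 22.3]), np.int32(178)) [ 0.53585702 -0.20026767  0.18199276] 1.0267192054874956
can 245 (array([388.06278801, 247.8150177 ]), array([20.7, 21.5]), np.int32(358)) (array([344.01146317, 171.89959717]), array([ 8.6, 20.7]), np.int32(150)) [ 0.5370785  -0.20499221  0.17961111] 0.8810740319899769
spare 200 (array([289.69855404, 184.18836021]), array([19.2, 23.2]), np.int32(339)) (array([239.56207085, 230.69385338]), array([14.4, 26.7]), np.int32(309)) [0.67481741 0.00156905 0.15066922] 0.7609207201548348
spare 225 (array([289.68189621, 184.18333435]), array([19.1, 23.1]), np.int32(330)) (array([239.47952271, 230.79908371]), array([13.5, 26.2]), np.int32(287)) [0.67493105 0.00162186 0.15046934] 0.8275304213707161
spare 245 (array([290.5297966 , 183.84601307]), array([19. , 19.6]), np.int32(303)) (array([239.61270523, 230.6767149 ]), array([12.4, 25.5]), np.int32(255)) [ 6.75783369e-01 -1.90237659e-04  1.49606885e-01] 0.2845083058467871
pan (array([0.57902317, 0.18838304, 0.06025337]), np.float64(0.4434429667813599))
[[ 0.6006 -0.1006]
 [ 0.6031 -0.3123]
 [ 0.4742 -0.3134]
 [ 0.4714 -0.1038]] [ 0.53731798 -0.20750678]
0.2117 -89.34
0.2096 -89.21
0.1293 -178.57
0.1288 -179.51
or [ 0.4  -0.22  0.15]
or2 [ 0.644 -0.387  0.15 ]
pur [ 0.675 -0.161  0.15 ]
cupA [ 0.568 -0.001  0.085]
cupB [ 0.433 -0.008  0.085]
```

move_arm(moves=[[[1,0.452,-0.269,-0.03,0,0,0.046],[1,0.452,-0.269,-0.03,0,0,0.046],[1,0.452,-0.269,-0.03,0,0,0.046],[1,0.452,-0.269,-0.03,0,0,0.046],[1,0.452,-0.269,-0.03,0,0,0.046]]], force=60)

```text
clock: 0.6
position: [0.353, -0.4098, 0.2455]
tool_rot: [-3.141, 0.0, 0.012]
force: [0.6, -1.1, 0.2]
grip_width: 0.0852
finger_force: 0.0
```

move_arm(moves=[[[1,0.182,-0.199,-0.012,0,0,0],[1,0.182,-0.199,-0.012,0,0,0],[1,0.182,-0.199,-0.012,0,0,0],[1,0.182,-0.199,-0.012,0,0,0],[1,0.182,-0.199,-0.012,0,0,0]]])

```text
clock: 1.1
position: [0.5194, -0.2236, 0.2567]
tool_rot: [3.142, 0.0, 0.012]
force: [-0.8, -0.6, 0.1]
grip_width: 0.0852
finger_force: 0.0
```

move_arm(moves=[[[1,0.03,-0.035,0,0,0,0],[1,0.03,-0.035,0,0,0,0]]])

```text
clock: 1.3
position: [0.5514, -0.1837, 0.2561]
tool_rot: [-3.139, -0.001, 0.019]
force: [-0.6, 0.1, -0.8]
grip_width: 0.0854
finger_force: 0.0
```

move_arm(moves=[[[1,0,0,0,0,0,0],[1,0,0,0,0,0,0]]])

```text
clock: 1.5
position: [0.5474, -0.1909, 0.2564]
tool_rot: [3.141, 0.001, 0.011]
force: [0.1, 0.3, -0.7]
grip_width: 0.0856
finger_force: 0.0
```

move_arm(moves=[[[1,-0.0105,0.015,0.02,0,0,0],[1,-0.0105,0.015,0.02,0,0,0],[1,-0.0105,0.015,0.02,0,0,0]]])

```text
clock: 1.8
position: [0.537, -0.2062, 0.2367]
tool_rot: [3.142, 0.001, 0.01]
force: [0.2, -0.7, 0.1]
grip_width: 0.0853
finger_force: 0.0
```

```bash
python3 - <<'E'
from h import *
o=bot.observe(); print(o["position"],o["tool_rot"])
T=bot.grab_frame("top")[...,::-1];S=bot.grab_frame("side")[...,::-1]
a=cv2.resize(T[190:300,320:430],None,fx=4,fy=4,interpolation=cv2.INTER_CUBIC)
b=cv2.resize(S[90:200,300:390],None,fx=4,fy=4,interpolation=cv2.INTER_CUBIC)
cv2.imwrite("pics/crop2.png",np.hstack([a,b]))
print(proj("side",[o["position"],[.537,-.206,.18]]),proj("top",[o["position"]]))
E
```

```text
[ 0.53702693 -0.20617754  0.23666727] [3.14158979e+00 5.84135755e-04 9.52980198e-03]
[[344.94006746 143.80017378]
 [344.37220147 171.56141223]] [[393.74099523 241.63548998]]
```

View pics/crop2.png

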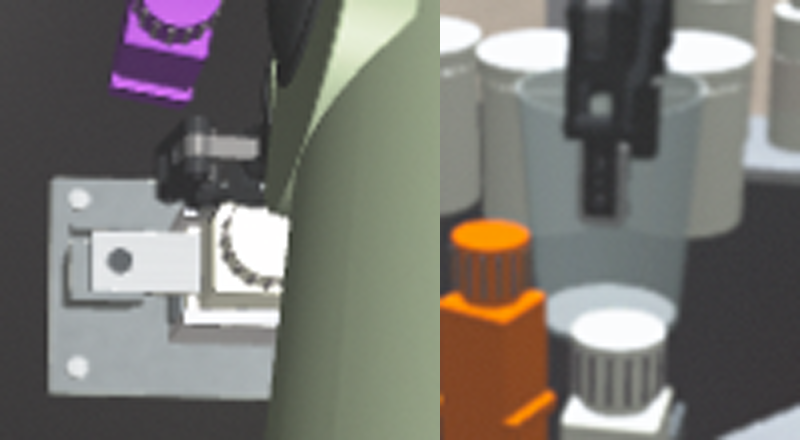

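The near finger, at side (341,138), and the cap, at side (344,172), line up once the finger's +y offset is allowed for. I'll go down and grip.

move_arm(moves=[[[1,0,0,0.046,0,0,0],[1,0,0,0.07,0,0,0],[1,0,0,0.092,0,0,0],[1,0,0,0.092,0,0,0],[0.3,0,0,0.092,0,0,0]]], force=60)

```text
clock: 2.4
position: [0.5382, -0.2051, 0.1455]
tool_rot: [3.142, -0.001, 0.012]
force: [0.5, -0.5, 0.6]
grip_width: 0.0732
finger_force: 0.0
```

move_arm(moves=[[[0.3,0,0,0,0,0,0],[0.3,0,0,0,0,0,0],[0.3,0,0,0,0,0,0],[0.3,0,0,0,0,0,0],[0.3,0,0,0,0,0,0]]])

```text
clock: 2.9
position: [0.5385, -0.2054, 0.1462]
tool_rot: [3.141, -0.002, 0.012]
force: [-1.6, 1.0, 9.2]
grip_width: 0.0448
finger_force: 60.3
```

move_arm(moves=[[[0.3,0,-0.0058,-0.0004,-0.008,0,0],[0.3,0,-0.0116,-0.0004,-0.0159,0,0],[0.3,0,-0.0169,-0.0002,-0.0231,0,0],[0.3,0,-0.0169,-0.0002,-0.0231,0,0],[0.3,0,-0.0169,-0.0002,-0.0231,0,0]]])

```text
clock: 3.4
position: [0.5383, -0.1888, 0.1464]
tool_rot: [2.995, -0.002, 0.012]
force: [-0.4, -3.1, 6.9]
grip_width: 0.0449
finger_force: 61.5
```

```bash
python3 - <<'E'
from h import *
o=bot.observe(); print({k:np.round(o[k],4) for k in("position","tool_rot","force","moment","grip_width")})
S=bot.grab_frame("side")[...,::-1];T=bot.grab_frame("top")[...,::-1]
b=cv2.resize(S[140:260,290:390],None,fx=4,fy=4,interpolation=cv2.INTER_CUBIC)
a=cv2.resize(T[210:330,325:425],None,fx=4,fy=4,interpolation=cv2.INTER_CUBIC)
cv2.imwrite("pics/crop3.png",np.hstack([a,b]))
E
```

```text
{'position': array([ 0.5383, -0.1888,  0.1464]), 'tool_rot': array([ 2.9947e+00, -2.3000e-03,  1.2200e-02]), 'force': array([-0.4442, -3.081 ,  6.9328]), 'moment': array([-0.9986,  0.0351,  0.0251]), 'grip_width': np.float64(0.0449)}
```

View pics/crop3.png

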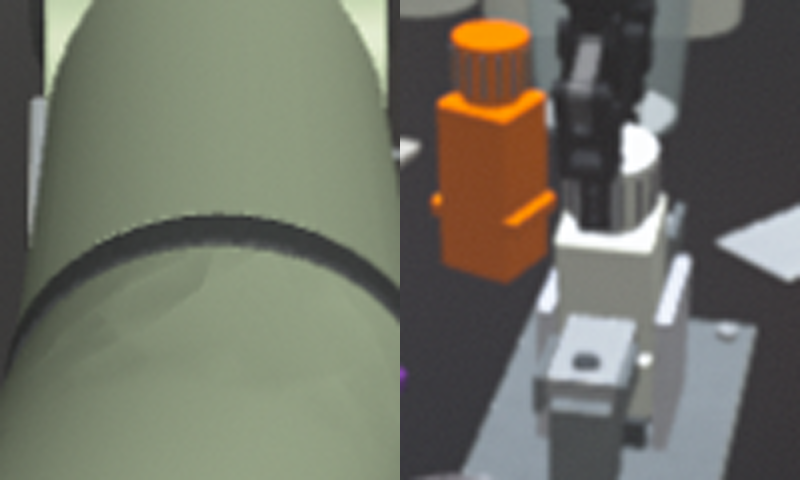

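The can leans towards +y. The near shoe's bolt moved from side (337.2,228) to (336.8,230), about 8 mm back, and the grip holds. Next I go upright and then to the other side.

move_arm(moves=[[[0.3,0,0.0084,0.001,0.0116,0,0],[0.3,0,0.0167,0.0026,0.0231,0,0],[0.3,0,0.0167,0.0026,0.0231,0,0]]])

```text
clock: 3.8
position: [0.5387, -0.2071, 0.1463]
tool_rot: [-3.139, -0.004, 0.008]
force: [2.0, 3.6, 10.4]
grip_width: 0.0447
finger_force: 63.4
```

move_arm(moves=[[[0.3,0,0.0058,-0.0004,0.008,0,0],[0.3,0,0.0116,-0.0004,0.0159,0,0],[0.3,0,0.0169,-0.0002,0.0231,0,0],[0.3,0,0.0169,-0.0002,0.0231,0,0],[0.3,0,0.0169,-0.0002,0.0231,0,0]]])

```text
clock: 4.3
position: [0.539, -0.2216, 0.1464]
tool_rot: [-2.995, -0.003, 0.011]
force: [0.7, 4.5, 9.0]
grip_width: 0.0444
finger_force: 64.0
```

move_arm(moves=[[[0.3,0,-0.0084,0.001,-0.0116,0,0],[0.3,0,-0.0167,0.0026,-0.0231,0,0],[0.3,0,-0.0167,0.0026,-0.0231,0,0],[0.3,0,-0.0167,0.0026,-0.0231,0,0]]])

```text
clock: 4.7
position: [0.5391, -0.2038, 0.1463]
tool_rot: [-3.141, -0.003, 0.013]
force: [1.6, 7.0, 12.7]
grip_width: 0.0447
finger_force: 65.0
```

```bash
python3 - <<'E'
from h import *
o=bot.observe(); print({k:np.round(o[k],4) for k in("position","tool_rot","force","moment","grip_width")})
E
```

```text
{'position': array([ 0.5391, -0.2038,  0.1463]), 'tool_rot': array([-3.1409e+00, -2.7000e-03,  1.3400e-02]), 'force': array([ 1.5652,  7.01  , 12.6946]), 'moment': array([ 2.5042, -0.3222, -0.0581]), 'grip_width': np.float64(0.0447)}
```

move_arm(moves=[[[0.3,0,0,-0.001,0,0,0],[0.3,0,0.001,-0.003,0,0,0],[0.3,0,0.001,-0.006,0,0,0],[0.3,0,0.001,-0.009,0,0,0],[0.3,0,0.001,-0.009,0,0,0]]])

```text
clock: 5.2
position: [0.5378, -0.2065, 0.1541]
tool_rot: [3.142, -0.0, 0.011]
force: [-0.1, -0.3, -3.9]
grip_width: 0.0447
finger_force: 63.4
```

move_arm(moves=[[[0.3,0,0,-0.004,0,0,0],[0.3,0,0,-0.008,0,0,0],[0.3,0,0,-0.012,0,0,0],[0.3,0,0,-0.016,0,0,0]]])

```text
clock: 5.6
position: [0.5378, -0.2061, 0.1702]
tool_rot: [3.142, -0.0, 0.012]
force: [-0.1, -0.1, -3.8]
grip_width: 0.0447
finger_force: 63.3
```

move_arm(moves=[[[0.3,0,0,-0.02,0,0,0],[0.3,0,0,-0.045,0,0,0],[0.3,0,0,-0.075,0,0,0],[0.3,0,0,-0.1,0,0,0],[0.3,0,0,-0.1,0,0,0]]])

```text
clock: 6.1
position: [0.539, -0.2066, 0.2732]
tool_rot: [3.14, -0.005, 0.012]
force: [0.2, -0.5, -3.7]
grip_width: 0.0445
finger_force: 63.6
```

```bash
python3 - <<'E'
from h import *
o=bot.observe(); print({k:np.round(o[k],4) for k in("position","tool_rot","force","moment","grip_width")})
S=bot.grab_frame("side")[...,::-1]
cv2.imwrite("pics/crop4.png",cv2.resize(S[90:290,240:440],None,fx=2.5,fy=2.5,interpolation=cv2.INTER_CUBIC))
E
```

```text
{'position': array([ 0.539 , -0.2066,  0.2732]), 'tool_rot': array([ 3.14  , -0.005 ,  0.0115]), 'force': array([ 0.2001, -0.4602, -3.7223]), 'moment': array([-0.0355, -0.0393,  0.0285]), 'grip_width': np.float64(0.0445)}
```

View pics/crop4.png

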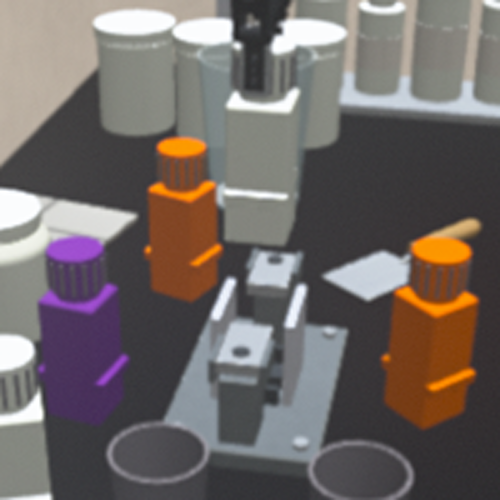

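The can is out, upright, at side (345,150), and both shoes are apart. Now I carry it to the pan.

move_arm(moves=[[[0.3,0.003,-0.025,0,0,0,0],[0.3,0.008,-0.065,0,0,0,0],[0.3,0.0125,-0.105,0,0,0,0],[0.3,0.017,-0.145,0,0,0,0],[0.3,0.0215,-0.185,0,0,0,0]]])

```text
clock: 6.65
position: [0.5564, -0.0193, 0.2685]
tool_rot: [-3.142, 0.002, 0.012]
force: [1.1, 0.4, -3.8]
grip_width: 0.0447
finger_force: 63.5
```

move_arm(moves=[[[0.3,0.0045,-0.04,0,0,0,0],[0.3,0.009,-0.08,0,0,0,0],[0.3,0.0135,-0.12,0,0,0,0],[0.3,0.018,-0.16,0,0,0,0],[0.3,0.0215,-0.185,0,0,0,0]]])

```text
clock: 7.15
position: [0.5755, 0.1677, 0.2683]
tool_rot: [-3.141, 0.002, 0.014]
force: [-0.6, 0.3, -4.0]
grip_width: 0.0446
finger_force: 63.5
```

move_arm(moves=[[[0.3,0.003,-0.02,0,0,0,0],[0.3,0.003,-0.024,0,0,0,0],[0.3,0.003,-0.024,0,0,0,0],[0.3,0.003,-0.024,0,0,0,0]]])

```text
clock: 7.55
position: [0.5789, 0.1873, 0.2691]
tool_rot: [3.141, 0.001, 0.011]
force: [-0.0, 0.3, -4.1]
grip_width: 0.0446
finger_force: 63.4
```

move_arm(moves=[[[0.3,0,0,0.015,0,0,0],[0.3,0,0,0.04,0,0,0],[0.3,0,0,0.06,0,0,0],[0.3,0,0,0.074,0,0,0],[0.3,0,0,0.074,0,0,0]]])

```text
clock: 8.05
position: [0.5784, 0.1872, 0.1941]
tool_rot: [3.14, 0.003, 0.011]
force: [-0.3, -0.1, -3.1]
grip_width: 0.0448
finger_force: 63.5
```

```bash
python3 - <<'E'
from h import *
o=bot.observe(); print({k:np.round(o[k],4) for k in("position","tool_rot","force","moment","grip_width")})
S=bot.grab_frame("side")[...,::-1]
cv2.imwrite("pics/crop5.png",cv2.resize(S[240:440,170:390],None,fx=3,fy=3,interpolation=cv2.INTER_CUBIC))
x,y=o["position"][:2]; z=o["position"][2]-.116
print(z,[(proj("side",[[x+a,y+b,z]])[0]-[170,240]).round()*3 for a in(-.024,.024) for b in (-.025,.025)])
E
```

```text
{'position': array([0.5784, 0.1872, 0.1941]), 'tool_rot': array([3.1404e+00, 2.7000e-03, 1.0800e-02]), 'force': array([-0.2784, -0.1134, -3.0847]), 'moment': array([-0.0231, -0.0021,  0.0273]), 'grip_width': np.float64(0.0448)}
0.0780668399932578 [array([339., 303.]), array([306., 381.]), array([243., 288.]), array([204., 363.])]
```

View pics/crop5.png

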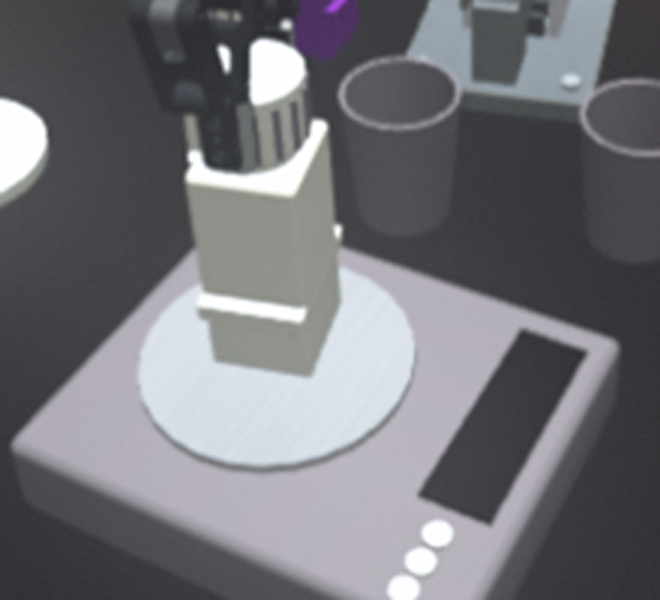

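The can hangs upright over the pan. Its near underside corners, at crop (215,362) and (312,376), are about 3 mm off towards -x, so I shift +3 mm in x and lower slowly.

move_arm(moves=[[[0.3,0.003,0,0.003,0,0,0],[0.3,0.003,0,0.006,0,0,0],[0.3,0.003,0,0.009,0,0,0],[0.3,0.003,0,0.011,0,0,0],[0.3,0.003,0,0.012,0,0,0]]])

```text
clock: 8.6
position: [0.582, 0.1884, 0.1836]
tool_rot: [3.142, 0.0, 0.012]
force: [0.3, -0.3, -4.5]
grip_width: 0.0447
finger_force: 63.5
```

move_arm(moves=[[[0.3,0,0,0.001,0,0,0],[0.3,0,0,0.002,0,0,0],[0.3,0,0,0.002,0,0,0]]])

```text
clock: 8.9
position: [0.5821, 0.1884, 0.1816]
tool_rot: [3.142, 0.0, 0.012]
force: [0.8, 0.2, -4.3]
grip_width: 0.0447
finger_force: 63.5
```

move_arm(moves=[[[0.3,0,0,0.0005,0,0,0],[0.3,0,0,0.001,0,0,0],[0.3,0,0,0.0015,0,0,0],[0.3,0,0,0.0015,0,0,0]]])

```text
clock: 9.3
position: [0.5822, 0.1884, 0.1804]
tool_rot: [-3.142, -0.0, 0.012]
force: [-0.5, -1.1, -0.2]
grip_width: 0.0446
finger_force: 64.0
```

move_arm(moves=[[[0.3,0,0,0.0003,0,0,0],[0.6,0,0,0.0003,0,0,0],[1,0,0,0.0003,0,0,0],[1,0,0,0.0003,0,0,0],[1,0,0,0.0003,0,0,0]]])

```text
clock: 9.8
position: [0.5821, 0.1885, 0.18]
tool_rot: [-3.142, -0.0, 0.012]
force: [-0.9, -0.2, 0.3]
grip_width: 0.0852
finger_force: 0.0
```

move_arm(moves=[[[1,0,0,0,0,0,0],[1,0,0,0,0,0,0],[1,0,0,0,0,0,0]]])

```text
clock: 10.1
position: [0.5821, 0.1884, 0.1799]
tool_rot: [-3.142, 0.0, 0.012]
force: [-0.4, -0.1, 0.9]
grip_width: 0.0854
finger_force: 0.0
```

move_arm(moves=[[[1,0,0,-0.02,0,0,0],[1,0,0,-0.05,0,0,0],[1,0,0,-0.09,0,0,0],[1,0,0,-0.12,0,0,0],[1,0,0,-0.12,0,0,0]]])

```text
clock: 10.6
position: [0.5835, 0.189, 0.3042]
tool_rot: [-3.139, -0.006, 0.012]
force: [-0.4, -0.5, -0.5]
grip_width: 0.0851
finger_force: 0.0
```

```bash
python3 - <<'E'
from h import *
o=bot.observe(); print({k:np.round(o[k],4) for k in("position","force")})
S=bot.grab_frame("side")[...,::-1]
cv2.imwrite("pics/side6.png",S)
E
```

```text
{'position': array([0.5835, 0.189 , 0.3042]), 'force': array([-0.3928, -0.5384, -0.4572])}
```

View pics/side6.png

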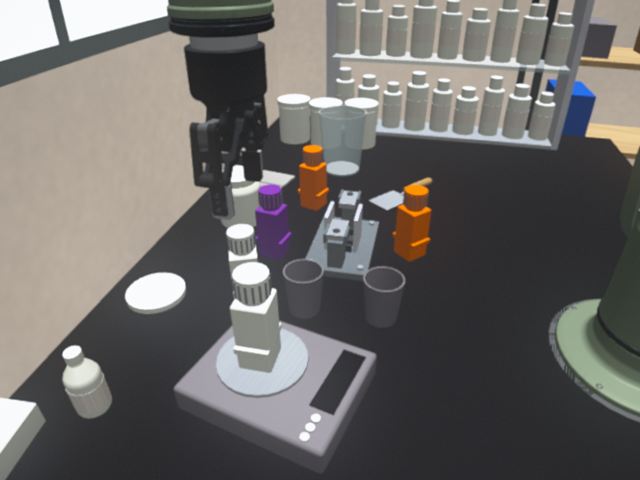

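The can stands upright on the pan at side (257,320), the cups and spare look unmoved, and the gripper is clear. I'll check how well it is centred by number.

```bash
python3 - <<'E'
from h import *
S=cv2.imread("pics/side6.png")
for th in(225,245):
    m=(S[262:290,228:278].min(2)>th).astype(np.uint8)
    k,l,st,ce=cv2.connectedComponentsWithStats(m); i=1+st[1:,4].argmax()
    h=cv2.convexHull(cv2.findContours((l==i).astype(np.uint8),0,1)[0][0]); e=cv2.fitEllipse(h)
    c=np.array(e[0])+[228,262]; print(c,e[1],plane("side",c,.214))
a=S[330:385,225:315]; cv2.imwrite("pics/crop7.png",cv2.resize(a,None,fx=8,fy=8,interpolation=cv2.INTER_CUBIC))
print([((proj("side",[[.579+a,.1875+b,.064]])[0]-[225,330])*8).round() for a,b in((-.024,.025),(.024,.025),(-.024,-.025))])
E
```

```text
[250.22692299 272.93323994] (21.10674476623535, 36.12370300292969) [[0.58044846 0.1892841  0.214     ]]
[250.33781433 272.77753448] (19.986543655395508, 35.209659576416016) [[0.58042763 0.18895012 0.214     ]]
[array([378., 352.]), array([113., 304.]), array([464., 144.])]
```

View pics/crop7.png

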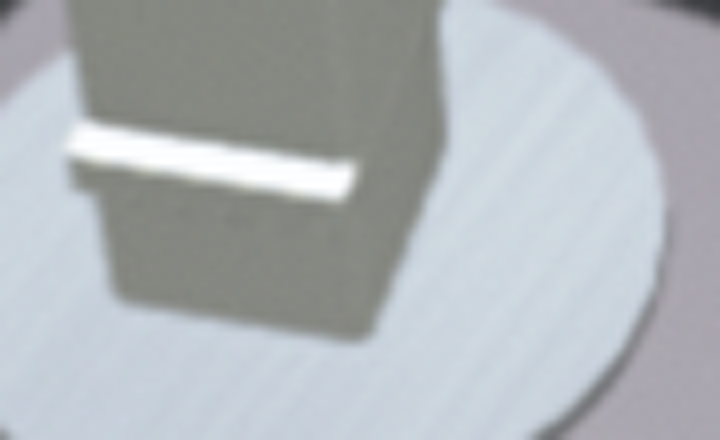

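The base corners, at crop (115,300) and (370,340), lie within about 2 mm of where a centred can would put them, and the cap is at (0.580, 0.189). The can is centred and upright, so I hand in.

```bash
python3 -c "
from workcell import bot
print(bot.job_done())"
```

```text
the job is handed in; nothing more can be done
None
```

The can was rocked free of both shoes, pulled straight up, set upright within about 2 mm of the pan's centre and released; in the last picture the cups and spare can looked unmoved, and I handed the job in at about 11 s (no verdict was returned).

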